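# Bring the heat sink to the bonding station and hold it in the locating corner

## Robot

A 6-joint arm with a two-finger parallel gripper is mounted at the origin on the work surface. World frame = base frame: x ahead of the robot, y to its left, z up, the work surface at z = 0. Lengths are in m, angles in rad, forces in N, time in s.
With the tool pointing down it reaches from about 0.3 to 0.875 m from the base axis. Payload 6.4 kg.
Tool frame: the origin (TCP) lies midway between the tips of the shut fingers; the grasp point (between the pads) lies 19 mm behind it; z points along the fingers, y is the line along which they close (so a half turn about z gives the same grasp; the last joint's range is limited). The gripper opens to 85 mm and grips with 20 to 120 N. Pads are 22 mm wide; open, the fingers measure 114 mm over their backs; the gripper's body (76 mm by 85 mm) begins 54 mm behind the grasp point. The pads swing forward as they close: fully open they stand 13 mm farther back than shut.
Start: joints at [0.928, 0.181, 1.607, -0, 1.354, -0.206], TCP at [0.243, 0.521, 0.231] pointing down, gripper open.
Joint ranges: [-2.99, 2.99], [-0.89, 2.07], [0.3, 2.58], [-1.14, 4.28], [0, 2.63], [-3.12, 3.12]. Speed limits (rad/s): [2.57, 2.57, 3.01, 3.14, 3.14, 3.14].

## Interface

Orientations are given as a unit quaternion [w, x, y, z].
In Python, from bench import ctrl gives the robot as it stands. The module is installed in compiled form; this text tells all that it offers.
- The arm moves only by the tool move_arm, never from a script. Its argument "plan" is one flat list of numbers, 6 for each row, row after row: the shift along the world's x, y, z in units of 50 mm (1.0 is 50 mm), then the turn, a rotation vector about the world's x, y, z in rad. A call has 1 to 10 rows; each row is the pose to reach, as a shift and turn from the pose commanded when the call began; what a row does not reach only later rows make up. A row lasts 1/8 s, in which the tool goes at most 62.5 mm and 10.7 degrees, less where a joint would pass 70% of its speed; a pose out of reach is approached as far as the arm can. A call with a gripper value outside its range is refused whole. "grip" is the finger opening in mm, from 0 to 85.4, set as the call begins (left out, the last holds). The fingers move at their own pace and stop on an object; the grip force is fixed at half the most. Time passes only in rows, so rows that repeat a pose let the fingers close. It gives the time, the measured TCP pose, the force, the opening and the grip force at its end, in the units of the state.
- ctrl.get_obs(): the state, without advancing time (a new reading comes with each control period).
- ctrl.camera(name): name is "side" or "top" or "wrist"; returns a dict with "pixels" (384x512x3 uint8, red, green, blue), "fx", "fy", "cx", "cy" (pixels), "dist_coeffs" ([k1, k2, p1, p2, k3] as OpenCV has them; the pictures are not rectified), "origin" and "attitude" of the camera in the world. Camera axes: x right, y down, z forward; pixel columns grow to the right and rows downward; lengths in m; the calibration is good to about 2 mm. A picture is of the moment at which its call begins. There is no depth.
- ctrl.hand_in(): hands the job in; it is judged then, once.
The state is a dict: "time_s": time; "q": joint angles; "dq": joint speeds; "joint_efforts": joint torques, N m; "eef_pos": TCP position; "eef_rot": TCP orientation; "wrist_force": force on the tool from outside, world axes, zero at the start; "torque": the same for the moment, N m; "opening": opening from 0.0 (shut) to 1.0 (fully open); "grasp_force": force on a finger pad.
Only numpy, scipy, OpenCV 4.12 (cv2) and the standard library are available. Lean on these libraries where they do the work, as an engineer would, in place of code of your own. Each camera call takes 0.05 s, during which the arm holds its last target. There are 200 camera calls.

## Task

Slide the carrier, with the heat sink riding on it, along its rail until it clicks into the station detent, its red pointer at the green mark. Then press the heat sink, standing flat on the carrier, into the blue corner so that it sits flush against both fences at once, and finish while still holding it firmly pressed against both, without letting go. Leave the solder spool, the screwdriver and the flux jar where they are.

Things in the scene. Friction and masses are not known exactly. Their poses are not given: they have to be found in the camera images.
- slide_base: Fixed dark steel base plate of the transfer slide, 180 x 460 x 12 mm, with two steel rails on it. Origin: centre of its underside, on the bench. Its y axis is the rail direction (+y towards the station and the end fence), its x axis points across the rail towards the back fence, z up. Its yaw varies. The carrier's deck top lies 35 mm above the bench.
- carrier (a joint): Position of the carrier along the rail in m, growing in the slide base's +y; range 0 to 0.150, starts at 0 to 0.04, station detent at 0.120. Aluminium plate 122 x 230 x 8 mm, slides with about 0.6 N friction; a sprung ball resists with up to 15 N from 12 to 6 mm before the station, draws the carrier in over the last 5 mm, then holds it against about 15 N. It can be pushed past it, and back.
- carrier_grip (a point): Centre of the top face of the black upright grip block at the trailing (-y) end of the carrier; the block is 24 mm across the rail (base x), 20 mm along it (base y) and stands 34 mm above the deck, its top 69 mm above the bench. It moves with the carrier.
- carrier_pointer (a point): Outer end of the thin red pointer line on the carrier's deck, at the edge on the base's -x side, 35 mm above the bench; moves with the carrier. It is level with the green mark when the carrier is at the station.
- station_mark (a point): Point where carrier_pointer lies when the carrier is in the station detent (directly inboard of the green mark painted on the base plate, 35 mm above the bench).
- heat_sink: Loose finned aluminium heat sink, 44 mm (its x) by 60 mm (its y) by 50 mm high, 0.25 kg, on the carrier's deck, turned up to 0.3 rad from the base's axes (when seated: parallel). Origin: centre of underside. The two flat sides 44 mm apart can be gripped from above. Friction (about 0.6) on deck and fences takes some newtons of a sideways push: about 10 N towards each fence is a good firm press.
- back_fence: Blue fence bar fixed on the slide base, parallel to the rail: 12 mm thick, 115 mm long; its flat locating face looks to the base's -x and its top is 49 mm above the bench (14 mm above the carrier's deck). Origin coincides with the slide base's origin.
- end_fence: Blue fence bar fixed on the slide base, across the rail and bridging 2 mm over the carrier's deck: 12 mm thick, 127 mm long; its flat locating face looks to the base's -y and its top is 49 mm above the bench. Origin coincides with the slide base's origin.
- corner (a point): Inner corner where the faces of the two fences meet, at the height of the carrier's deck top (35 mm above the bench). In the slide base's frame it is at x = 55, y = 135 mm; the seated heat sink's origin is 22 mm in -x and 30 mm in -y (base axes) from it.
- solder_spool: Bystander: green spool of solder wire, 52 mm across, 40 mm high, standing on the bench. Origin: centre of its underside.
- screwdriver: Bystander: screwdriver 170 mm long lying on the bench along its x axis, handle to -x.
- flux_jar: Bystander: small jar with yellow cap, 44 mm across, 45 mm high, standing on the bench. Origin: centre of its underside.
There are look-alikes about, which are no part of the job. Of the things shaped like the heat_sink, the aluminium one is meant.

How it is judged:
By the outcome, as a careful person would: the job done as asked, in the order asked, and still so for the second after the job is handed in, while the arm keeps its last pose, push and grip.
It also fails if it takes over 69 s, if anything falls off the work surface, if the arm or the gripper's body presses on something with over 40 N, if the wrist force passes 120 N, or if a joint passes its speed limit or range.

## Working session

There is one attempt and no reset: what is moved stays moved. The work goes in short steps, Python scripts to look and compute and a tool call to move; the robot and the scene stay as the last step left them, time stands still between calls to the robot, and variables do not carry over. Pictures are saved under pics/ and viewed, at most 10 in all, crops included, and the job is handed in when it is done.

Besides the shell and the picture viewer there is one more tool, called as name(argument=value, ...), one argument or row to a line, values as JSON. move_arm: Moves the arm, as the interface text tells. Its arguments: {"type":"object","properties":{"plan":{"type":"array"},"grip":{"type":"number"}},"required":["plan"]}

```bash
mkdir -p pics
cat > h.py <<'E'
import numpy as np, cv2
from scipy.spatial.transform import Rotation as R
from bench import ctrl
def cam(n):
    c=ctrl.camera(n); c['bgr']=cv2.cvtColor(np.asarray(c['pixels']),cv2.COLOR_RGB2BGR)
    a=np.array(c['attitude'],float)
    c['R']=a if a.shape==(3,3) else R.from_quat(a,scalar_first=True).as_matrix()
    c['K']=np.array([[c['fx'],0,c['cx']],[0,c['fy'],c['cy']],[0,0,1.]]); return c
def ray(c,px,z):
    p=cv2.undistortPoints(np.array(px,float).reshape(-1,1,2),c['K'],np.array(c['dist_coeffs'],float)).reshape(-1,2)
    d=np.c_[p,np.ones(len(p))]@c['R'].T; o=np.array(c['origin'])
    return o+d*((z-o[2])/d[:,2])[:,None]
def proj(c,P):
    P=(np.array(P,float).reshape(-1,3)-c['origin'])@c['R']
    return cv2.projectPoints(P,np.zeros(3),np.zeros(3),c['K'],np.array(c['dist_coeffs'],float))[0].reshape(-1,2)
E
python3 - <<'E'
from h import *
t=cam('top');s=cam('side')
for n,c in(('top',t),('side',s)):
    cv2.imwrite(f'pics/{n}0.png',c['bgr']); print(n,c['origin'],c['attitude'],c['fx'])
hsv=cv2.cvtColor(t['bgr'],cv2.COLOR_BGR2HSV)
for n,lo,hi in(('red',(0,120,60),(8,255,255)),('green',(45,100,50),(85,255,255)),('blue',(100,120,50),(130,255,255)),('yel',(22,120,80),(35,255,255))):
    m=cv2.inRange(hsv,lo,hi); k,l,st,ce=cv2.connectedComponentsWithStats(m)
    for i in range(1,k):
        if st[i,4]>8: print(n,st[i],ce[i].round(1))
o=ctrl.get_obs();print(o['eef_pos'],o['eef_rot'],o['wrist_force'],o['time_s'])
E
```

```text
top [0.48855772 0.01821059 0.98461763] [ 0.03925185 -0.70075271  0.71185876 -0.02573013] 458.8514095131039
side [ 0.21964673 -0.5951971   0.75137632] [-0.37698804  0.8905087  -0.23105999  0.10717071] 382.284416067538
red [228  56  12  39 412] [233.7  74.9]
red [296 211   2   7   9] [296.4 213.9]
green [338 109  27  24 426] [351.5 120.7]
green [254 214   4   7  26] [255.5 217. ]
blue [200 138  67  71 689] [221.7 161.3]
blue [174 145   5   7  14] [175.5 146.9]
blue [168 153   9  32 121] [172.4 167.5]
blue [  0 164   6  46 152] [  1.5 192.2]
blue [167 186   5   5  15] [168.7 188.3]
blue [376 193   6  21  58] [379.  204.7]
blue [375 218   5   6  16] [377.1 221.3]
yel [ 471   40   41   42 1190] [492.  61.]
yel [200 228  19  19 290] [209.  237.1]
[0.24293273 0.52062746 0.23049329] [-3.23464875e-04  2.16667556e-01  9.76245133e-01 -7.10694290e-04] [-0.24272082  0.73381826 -0.55490654] 0.1
```

View pics/top0.png

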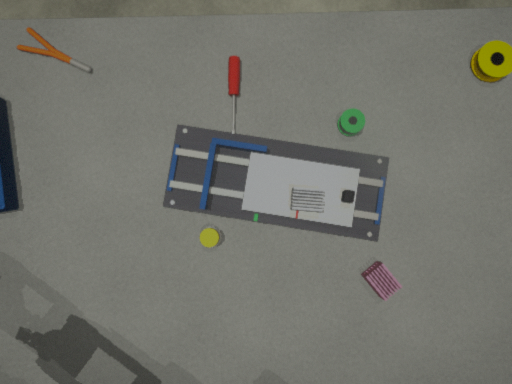

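View pics/side0.png

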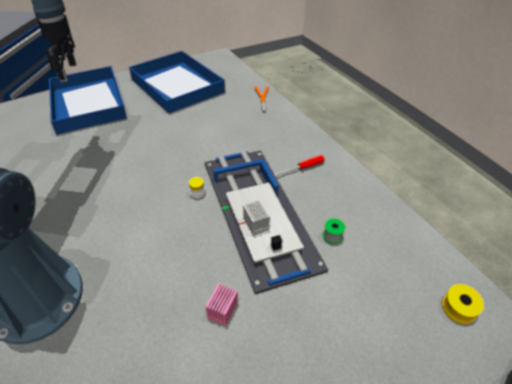

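Top view: base plate spans (165..388, 126..240) and carrier has its grip block at (348,196). The station corner is at (212,143). There are two finned blocks: a grey aluminium one at (308,200) on the carrier and a pink one at (382,281) on the bench. The aluminium one fits, since it is the named material and rides on the carrier. I'll confirm that in a crop.

Run:
```python
from h import *
t=cam('top');g=t['bgr']
cv2.imwrite('pics/crop1.png',cv2.resize(g[120:245,160:395],None,fx=3.4,fy=3.4,interpolation=cv2.INTER_CUBIC))
hsv=cv2.cvtColor(g,cv2.COLOR_BGR2HSV)
# plate hull: dark or blue in the ROI
m=np.zeros(g.shape[:2],np.uint8); roi=(slice(115,250),slice(150,400))
m[roi]=cv2.inRange(hsv,(0,0,0),(180,255,100))[roi]
m=cv2.morphologyEx(m,cv2.MORPH_OPEN,np.ones((3,3)))
k,l,st,ce=cv2.connectedComponentsWithStats(m); print(st[1:])
pts=np.argwhere(m>0)[:,::-1]; 
i=1+np.argmax(st[1:,4]);pts=np.argwhere(l==i)[:,::-1]
h=cv2.convexHull(pts.astype(np.int32)).reshape(-1,2)
W=ray(t,h,0.012)[:,:2]; print('plate',cv2.minAreaRect((W*1000).astype(np.float32)))
for n,p,z in(('pointer',(296.4,217.5),.035),('green',(255.5,217),.012),('block',(348,196.5),.069),('sink',(308,200),.085),('corner',(215,147),.049)): print(n,ray(t,p,z)[0].round(4))
```

```text
[[ 349  117    8    7   51]
 [ 174  125  215   54 3291]
 [ 343  130    3    3    9]
 [ 348  133    8    3   24]
 [ 214  144   39   14  358]
 [ 256  150    3    3    9]
 [ 173  155   34   30  793]
 [ 209  158   39   33  930]
 [ 355  184   25   29  585]
 [ 163  188   91   33 1605]
 [ 341  190   14   13  149]
 [ 258  213  122   29 1483]
 [ 221  238    3    3    9]]
plate ((634.880859375, -23.826171875), (458.7404479980469, 50.004459381103516), 79.92298889160156)
pointer [ 0.4937 -0.0536  0.035 ]
green [0.4961 0.0309 0.012 ]
block [ 0.5336 -0.1543  0.069 ]
sink [ 0.5272 -0.0732  0.085 ]
corner [0.641  0.1118 0.049 ]
```

View pics/crop1.png

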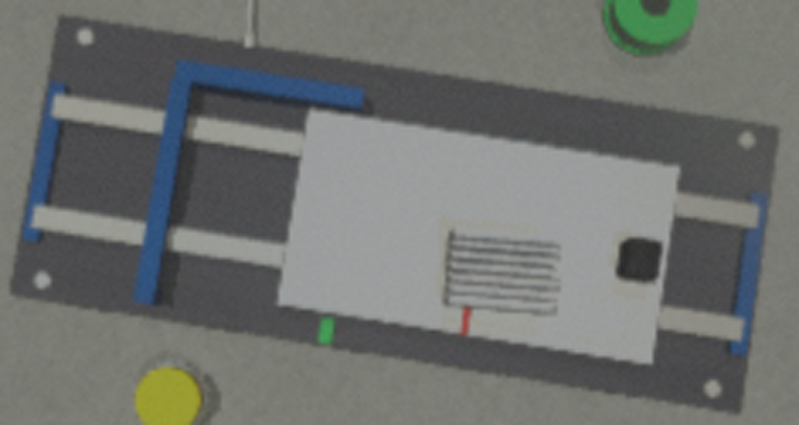

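The crop confirms it: grey aluminium fins on the white carrier at crop (450..560, 230..313), with the pointer at (465,322) and the green mark at (326,331).

```bash
cat >> h.py <<'E'
def yawdeg(): 
    r=R.from_quat(ctrl.get_obs()['eef_rot'],scalar_first=True).as_matrix(); return np.degrees(np.arctan2(r[1,1],r[0,1])), r
E
python3 - <<'E'
from h import *
t=cam('top')
f=lambda a,z: ray(t,np.array(a)/3.4+[160,120]-.35,z)[:,:2]
c=f([(60,14),(778,128),(740,412),(10,294)],.012)
s=f([(85,37),(746,139),(712,388),(42,280)],.012)
print('plate',cv2.minAreaRect((c*1000).astype(np.float32)),c.mean(0)); print('screws',s.mean(0), np.linalg.norm(s-np.roll(s,1,0),axis=1))
y=(s[0]-s[1]+s[3]-s[2]); y/=np.linalg.norm(y); y2=(c[0]-c[1]+c[3]-c[2]); y2/=np.linalg.norm(y2)
yaw=np.arctan2(-y[0],y[1]);print('yaw',yaw,np.arctan2(-y2[0],y2[1]))
x=np.array([y[1],-y[0]]); o=(c.mean(0)+s.mean(0))/2
loc=lambda p:((p-o)@np.c_[x,y]*1000).round(1)
print('corner',loc(f([(190,84)],.049)),'ptr',loc(f([(464,332)],.035)),'green',loc(f([(326,331)],.012)),'block',loc(f([(639,259)],.069)))
k=f([(450,230),(561,242),(557,314),(447,308)],.085);print('sink',loc(k),k.mean(0)); print('blockW',f([(639,259)],.069),'cornerW',o+x*.055+y*.135)
print('y axis',y,'tool yaw',yawdeg())
E
```

```text
plate ((571.0335693359375, -13.001495361328125), (457.4375305175781, 179.77120971679688), 80.01899719238281) [ 0.57061257 -0.0128873 ]
screws [ 0.57101785 -0.01271632] [0.15589912 0.42011164 0.15632529 0.42035129]
yaw -0.17369497732310668 -0.17610134381256826
corner [[ 53.3 134.6]] ptr [[-68.6 -52.9]] green [[-81.1  30. ]] block [[ -11.  -144.8]]
sink [[ -12.8  -32.5]
 [  -9.7  -96.5]
 [ -51.  -100.2]
 [ -57.5  -37.6]] [ 0.5270349  -0.07284215]
blockW [[ 0.53492226 -0.1535438 ]] cornerW [0.64831871 0.11066157]
y axis [0.1728229  0.98495292] tool yaw (np.float64(64.97437703628782), array([[-9.06118570e-01,  4.23023291e-01, -6.57943070e-04],
       [ 4.23023737e-01,  9.06118198e-01, -8.53592630e-04],
       [ 2.35084625e-04, -1.05178167e-03, -9.99999419e-01]]))
```

move_arm(
  plan=[1.2, 0, 0, 0, 0, 0, 1.2, -1.2, 0, 0, 0, -0.15, 1.7, -2.4, 0, 0, 0, -0.3, 2.2, -3.6, 0, 0, 0, -0.45, 2.7, -4.8, 0, 0, 0, -0.6, 3.2, -5.9, 0, 0, 0, -0.75, 3.7, -7, 0, 0, 0, -0.9, 4.2, -8.1, 0, 0, 0, -1.05, 4.7, -9.2, 0, 0, 0, -1.2, 5.2, -10.3, 0, 0, 0, -1.309],
  grip=60,
)

```text
time_s: 1.45
eef_pos: [0.5038, 0.004, 0.2314]
eef_rot: [0.0, 0.768, 0.641, 0.0]
wrist_force: [0.7, 0.6, 0.4]
opening: 0.704
grasp_force: 0.0
```

move_arm(
  plan=[0.2, -1, 0, 0, 0, 0, 0.4, -2, 0, 0, 0, 0, 0.64, -3.18, -0.6, 0, 0, 0, 0.64, -3.18, -0.6, 0, 0, 0, 0.64, -3.18, -0.6, 0, 0, 0],
)

```text
time_s: 2.08
eef_pos: [0.5348, -0.1529, 0.2008]
eef_rot: [-0.001, 0.767, 0.642, -0.0]
wrist_force: [-0.3, 0.0, -1.1]
opening: 0.701
grasp_force: 0.0
```

Run:
```python
from h import *
w=cam('wrist'); cv2.imwrite('pics/wrist1.png',w['bgr']); o=ctrl.get_obs()
print(o['eef_pos'],yawdeg()[0],o['opening'],o['wrist_force'],o['time_s'])
print(proj(w,[[.535,-.1535,.069]]),w['origin'])
```

```text
[ 0.53515342 -0.15232478  0.20140493] -10.016726162599188 0.7059711224535223 [-0.12065282 -0.54243096  0.15110552] 2.125
[[252.7544156  185.39804248]] [ 0.54753772 -0.0845962   0.34368953]
```

View pics/wrist1.png

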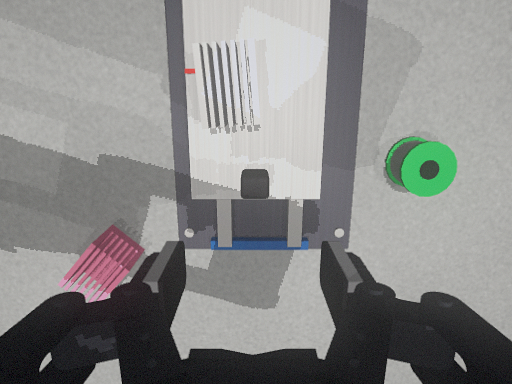

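The wrist view shows the grip block at (255,184), where I predicted (253,185). The base edges are parallel to the image, so the yaw is right. Next I descend and grip.

move_arm(
  plan=[0, 0, -0.8, 0, 0, 0, 0, 0, -1.6, 0, 0, 0, 0, 0, -2.4, 0, 0, 0, 0, 0, -2.9, 0, 0, 0, 0, 0, -3.2, 0, 0, 0, 0, 0, -3.2, 0, 0, 0, 0, 0, -3.2, 0, 0, 0],
)

```text
time_s: 3.0
eef_pos: [0.5363, -0.1531, 0.0427]
eef_rot: [0.001, 0.766, 0.643, 0.0]
wrist_force: [0.6, 0.1, 0.2]
opening: 0.704
grasp_force: 0.0
```

move_arm(
  plan=[0, 0, 0, 0, 0, 0, 0, 0, 0, 0, 0, 0, 0, 0, 0, 0, 0, 0, 0, 0, 0, 0, 0, 0, 0, 0, 0, 0, 0, 0, 0, 0, 0, 0, 0, 0],
  grip=10,
)

```text
time_s: 3.75
eef_pos: [0.5363, -0.1535, 0.0424]
eef_rot: [0.001, 0.766, 0.643, 0.001]
wrist_force: [2.2, -0.3, 5.5]
opening: 0.264
grasp_force: 61.4
```

move_arm(
  plan=[0.02, 0.12, 0, 0, 0, 0, 0.05, 0.28, 0, 0, 0, 0, 0.08, 0.46, 0, 0, 0, 0, 0.115, 0.65, 0, 0, 0, 0, 0.15, 0.84, 0, 0, 0, 0, 0.18, 1.02, 0, 0, 0, 0, 0.205, 1.15, 0, 0, 0, 0, 0.21, 1.2, 0, 0, 0, 0, 0.21, 1.2, 0, 0, 0, 0],
)

```text
time_s: 4.88
eef_pos: [0.547, -0.0932, 0.0424]
eef_rot: [0.001, 0.766, 0.643, 0.001]
wrist_force: [2.3, -0.2, 5.6]
opening: 0.266
grasp_force: 61.3
```

move_arm(
  plan=[0.014, 0.08, 0, 0, 0, 0, 0.028, 0.16, 0, 0, 0, 0, 0.042, 0.24, 0, 0, 0, 0, 0.056, 0.32, 0, 0, 0, 0, 0.07, 0.4, 0, 0, 0, 0, 0.077, 0.44, 0, 0, 0, 0, 0.077, 0.44, 0, 0, 0, 0, 0.077, 0.44, 0, 0, 0, 0],
)

```text
time_s: 5.88
eef_pos: [0.5508, -0.0718, 0.0424]
eef_rot: [0.001, 0.766, 0.642, 0.001]
wrist_force: [1.8, -1.5, 4.6]
opening: 0.27
grasp_force: 61.3
```

Run:
```python
from h import *
t=cam('top');w=cam('wrist')
a=cv2.resize(t['bgr'][120:245,160:360],(640,400),interpolation=cv2.INTER_CUBIC)
cv2.imwrite('pics/t2.png',a); o=ctrl.get_obs()
print(o['eef_pos'],yawdeg()[0],o['opening'],o['wrist_force'],o['time_s'])
hsv=cv2.cvtColor(t['bgr'],cv2.COLOR_BGR2HSV)
for n,lo,hi in(('red',(0,100,60),(8,255,255)),('green',(45,100,50),(85,255,255))):
    m=cv2.inRange(hsv,lo,hi); m[:200]=0; m[250:]=0
    k,l,st,ce=cv2.connectedComponentsWithStats(m); print(n,st[1:],ce[1:])
```

```text
[ 0.55083525 -0.07171527  0.04238937] -10.038565867793848 0.26959652600188466 [ 1.79268789 -1.36383612  6.11606424] 5.975
red [[256 204   3   8  13]] [[256.84615385 207.38461538]]
green [[254 214   4   7  26]] [[255.5 217. ]]
```

View pics/t2.png

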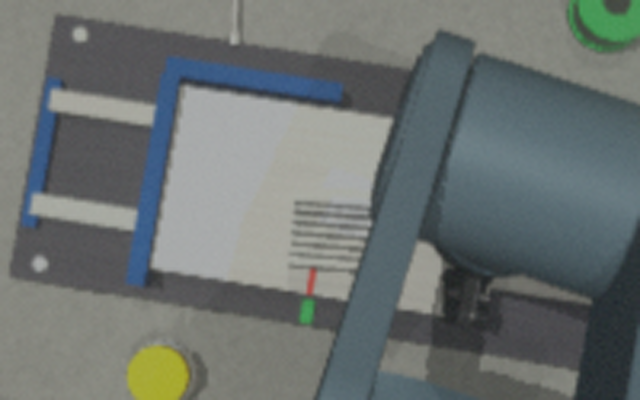

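The pointer (312,280) and the green mark (307,310) are in line across the rail. The y force is about zero, so the carrier is in the detent. I'll release, rise and check.

move_arm(
  plan=[0, 0, 0, 0, 0, 0, 0, 0, 0, 0, 0, 0, 0, 0, 0, 0, 0, 0, 0, 0, 0, 0, 0, 0, 0, 0, 0.5, 0, 0, 0, 0, 0, 1.2, 0, 0, 0, 0, 0, 2.2, 0, 0, 0, 0, 0, 3.2, 0, 0, 0, 0, 0, 3.2, 0, 0, 0, 0, 0, 3.2, 0, 0, 0],
  grip=70,
)

```text
time_s: 7.22
eef_pos: [0.5492, -0.0708, 0.2008]
eef_rot: [-0.0, 0.766, 0.643, -0.0]
wrist_force: [-1.0, -0.1, -0.2]
opening: 0.822
grasp_force: 0.0
```

Run:
```python
from h import *
t=cam('top');w=cam('wrist')
cv2.imwrite('pics/w3.png',w['bgr']); o=ctrl.get_obs()
print(o['eef_pos'],yawdeg()[0],o['opening'],o['wrist_force'],o['time_s'])
hsv=cv2.cvtColor(t['bgr'],cv2.COLOR_BGR2HSV)
for n,lo,hi in(('red',(0,100,60),(8,255,255)),('green',(45,100,50),(85,255,255))):
    m=cv2.inRange(hsv,lo,hi); m[:200]=0; m[250:]=0
    k,l,st,ce=cv2.connectedComponentsWithStats(m); print(n,st[1:],ce[1:])
    hw=cv2.cvtColor(w['bgr'],cv2.COLOR_BGR2HSV);m=cv2.inRange(hw,lo,hi)
    k,l,st,ce=cv2.connectedComponentsWithStats(m); print('w',n,[(*s,*c.round(1)) for s,c in zip(st[1:],ce[1:]) if s[4]>15])
print('pred sink top',proj(w,[[.541,.0087,.085]]),'corner',proj(w,[[.6483,.1107,.049]]))
```

```text
[ 0.54852374 -0.07059852  0.1995276 ] -10.02995298973307 0.8211035393631821 [-0.7612078  -0.67445335 -0.3791514 ] 7.325
red [[256 204   3   8  12]] [[256.75       207.66666667]]
w red [(np.int32(186), np.int32(69), np.int32(10), np.int32(5), np.int32(49), np.float64(190.6), np.float64(71.0))]
green [[254 214   4   7  25]] [[255.56 217.08]]
w green [(np.int32(170), np.int32(69), np.int32(16), np.int32(10), np.int32(147), np.float64(177.3), np.float64(73.3)), (np.int32(379), np.int32(216), np.int32(66), np.int32(61), np.int32(2075), np.float64(414.3), np.float64(249.0))]
pred sink top [[223.07636485  87.66055728]] corner [[342.1278574  -76.63305948]]
```

View pics/w3.png

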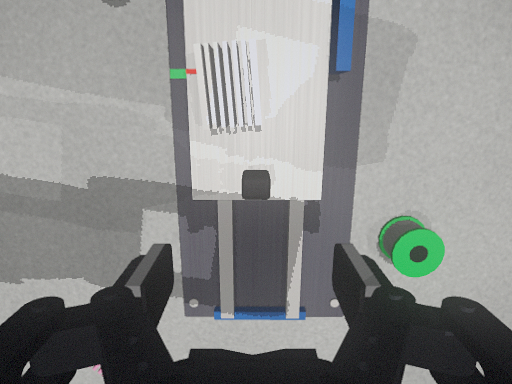

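The carrier stayed put: red (191,71) and green (177,73) are level. The sink is at about (195..261, 40..133).

Run:
```python
from h import *
w=cam('wrist'); b=np.array([[.985,.1736*-1],[.1736,.985]]); o=np.array([.5708,-.0128])
for q in [[(195,44),(250,40),(261,129),(211,133)]]:
    p=ray(w,q,.085)[:,:2]; print(p.round(4),p.mean(0),((p-o)@b.T*1000).round(1))
    print(np.linalg.norm(p-np.roll(p,-1,0),axis=1))
cv2.imwrite('pics/w3c.png',cv2.resize(w['bgr'][20:150,170:300],(650,650)[:2],interpolation=cv2.INTER_CUBIC)[:600])
```

```text
[[ 0.5271  0.0412]
 [ 0.5656  0.0369]
 [ 0.5628 -0.0252]
 [ 0.5255 -0.0216]] [0.54523594 0.00784766] [[-52.4  45.6]
 [-13.8  48.1]
 [ -5.7 -13.6]
 [-43.1 -16.5]]
[0.03873129 0.0621479  0.03751551 0.0627563 ]
```

View pics/w3c.png

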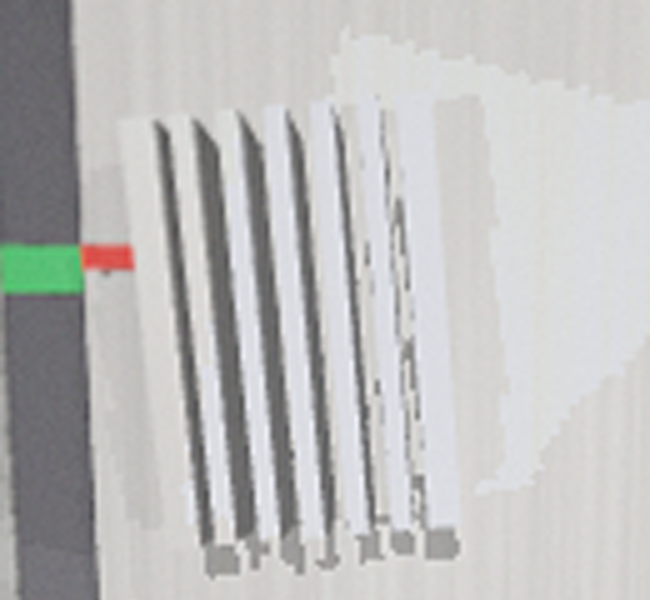

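move_arm(
  plan=[0, 0.6, 0, 0, 0, 0.05, -0.07, 1.58, 0, 0, 0, 0.1, -0.07, 1.58, -0.8, 0, 0, 0.1, -0.07, 1.58, -1.6, 0, 0, 0.1, -0.07, 1.58, -1.6, 0, 0, 0.1],
)

```text
time_s: 8.0
eef_pos: [0.5425, 0.0089, 0.117]
eef_rot: [-0.004, 0.733, 0.68, -0.003]
wrist_force: [-0.3, -0.5, -0.2]
opening: 0.821
grasp_force: 0.0
```

Run:
```python
from h import *
w=cam('wrist'); o=ctrl.get_obs(); print(o['eef_pos'],yawdeg()[0],o['time_s'])
s=cam('side'); t=cam('top')
a=w['bgr']; p=proj(w,[[*o['eef_pos'][:2],.085]])[0]; print(p, proj(w,[[.545,.008,.085]]))
cv2.drawMarker(a,tuple(int(v) for v in p),(0,0,255),0,8)
b=s['bgr'][140:300,180:340]
cv2.imwrite('pics/w4.png',np.hstack([a[:,60:480],cv2.resize(b,(384,384))])[:,:800])
```

```text
[0.54445355 0.0083604  0.11950453] -4.299139256078823 8.05
[256.18766385 229.93176043] [[257.22508753 230.47596075]]
```

View pics/w4.png

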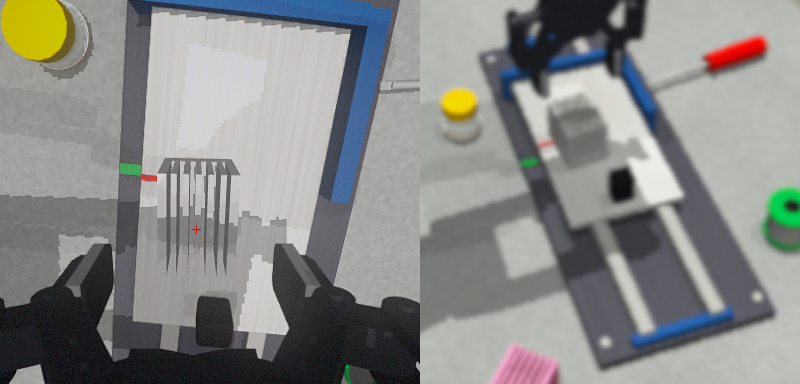

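The fins now run parallel to the fingers, and the sink (158..240 at its far edge) is centred between them near column 197. I'll descend and grip.

move_arm(
  plan=[0, 0, -0.5, 0, 0, 0, 0, 0, -1.0, 0, 0, 0, 0, 0, -1.42, 0, 0, 0, 0, 0, -1.42, 0, 0, 0, 0, 0, -1.42, 0, 0, 0],
)

```text
time_s: 8.78
eef_pos: [0.5475, 0.0077, 0.0521]
eef_rot: [0.001, 0.733, 0.68, 0.001]
wrist_force: [0.1, -0.6, -0.4]
opening: 0.824
grasp_force: 0.0
```

move_arm(
  plan=[0, 0, 0, 0, 0, 0, 0, 0, 0, 0, 0, 0, 0, 0, 0, 0, 0, 0, 0, 0, 0, 0, 0, 0, 0, 0, 0, 0, 0, 0, 0, 0, 0, 0, 0, 0],
  grip=30,
)

```text
time_s: 9.52
eef_pos: [0.5468, 0.0079, 0.0517]
eef_rot: [0.001, 0.733, 0.68, 0.0]
wrist_force: [-2.8, 0.2, 6.7]
opening: 0.505
grasp_force: 60.8
```

move_arm(
  plan=[0, 0, 0.02, 0, 0, 0, 0, 0, 0.02, 0, 0, 0, 0, 0, 0.02, 0, 0, 0],
)

```text
time_s: 9.9
eef_pos: [0.5463, 0.008, 0.0518]
eef_rot: [0.0, 0.733, 0.68, 0.0]
wrist_force: [-1.5, -0.2, 5.5]
opening: 0.507
grasp_force: 62.0
```

move_arm(
  plan=[0, 0, 0.03, 0, 0, 0, 0, 0, 0.06, 0, 0, 0, 0, 0, 0.06, 0, 0, 0],
)

```text
time_s: 10.28
eef_pos: [0.5458, 0.0081, 0.054]
eef_rot: [-0.0, 0.733, 0.68, -0.0]
wrist_force: [0.6, 0.3, -3.7]
opening: 0.508
grasp_force: 61.2
```

move_arm(
  plan=[0.1, 0.1, 0, 0, 0, -0.01, 0.28, 0.3, 0, 0, 0, -0.03, 0.5, 0.52, 0, 0, 0, -0.05, 0.72, 0.75, 0, 0, 0, -0.07, 0.92, 0.96, 0, 0, 0, -0.09, 1.06, 1.11, 0, 0, 0, -0.1, 1.15, 1.2, 0, 0, 0, -0.1, 1.18, 1.24, 0, 0, 0, -0.1, 1.18, 1.24, 0, 0, 0, -0.1],
)

```text
time_s: 11.4
eef_pos: [0.6049, 0.07, 0.0542]
eef_rot: [-0.0, 0.766, 0.643, -0.0]
wrist_force: [-0.0, -1.0, -3.3]
opening: 0.508
grasp_force: 61.4
```

Run:
```python
from h import *
w=cam('wrist'); s=cam('side'); o=ctrl.get_obs(); print(o['eef_pos'],yawdeg()[0],o['wrist_force'],o['torque'],o['time_s'])
e=(np.array(o['eef_pos'][:2])-[.5708,-.0128])*1000; print('base',.985*e[0]-.1736*e[1],.1736*e[0]+.985*e[1])
cv2.imwrite('pics/w5.png',np.hstack([w['bgr'][:,60:480],cv2.resize(s['bgr'][130:270,190:330],(380,384))]))
```

```text
[0.60485463 0.0697711  0.05424853] -10.039882658534829 [-0.29762433 -0.36514061 -3.52256668] [ 0.01118227  0.00468276 -0.01811906] 11.5
base 19.209471736525998 87.2444204192719
```

View pics/w5.png

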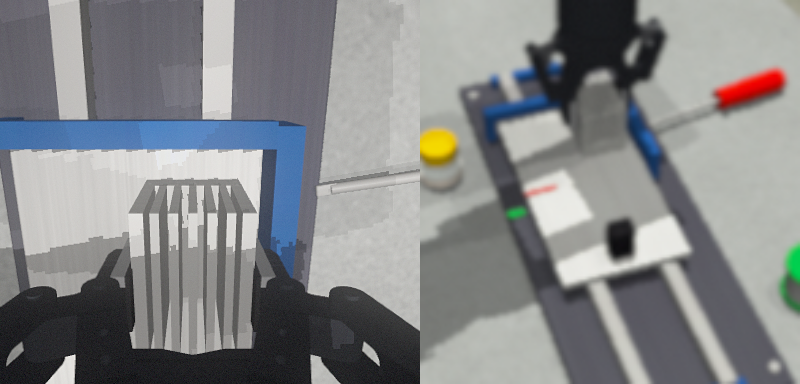

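The wrist view shows the sink square to the end fence (row 150) and back fence (column 262), about 15 mm short of each. It hangs about 1–2 mm up, with force z equal to its weight. I'll set it down lightly.

move_arm(
  plan=[0, 0, -0.02, 0, 0, 0, 0, 0, -0.04, 0, 0, 0, 0, 0, -0.04, 0, 0, 0, 0, 0, -0.04, 0, 0, 0],
)

```text
time_s: 12.0
eef_pos: [0.6051, 0.07, 0.0523]
eef_rot: [-0.0, 0.766, 0.643, -0.0]
wrist_force: [-0.1, -0.3, -2.3]
opening: 0.507
grasp_force: 61.4
```

move_arm(
  plan=[0, 0, -0.02, 0, 0, 0, 0.06, 0.05, -0.02, 0, 0, 0, 0.14, 0.12, -0.02, 0, 0, 0, 0.22, 0.18, -0.02, 0, 0, 0, 0.28, 0.23, -0.02, 0, 0, 0, 0.28, 0.23, -0.02, 0, 0, 0, 0.28, 0.23, -0.02, 0, 0, 0],
)

```text
time_s: 12.88
eef_pos: [0.62, 0.0817, 0.0518]
eef_rot: [0.001, 0.766, 0.643, 0.001]
wrist_force: [0.7, -0.9, 4.2]
opening: 0.507
grasp_force: 62.2
```

move_arm(
  plan=[0.02, -0.004, -0.008, 0, 0, 0, 0.04, -0.007, -0.008, 0, 0, 0, 0.06, -0.01, -0.008, 0, 0, 0, 0.06, -0.01, -0.008, 0, 0, 0, 0.06, -0.01, -0.008, 0, 0, 0],
)

```text
time_s: 13.5
eef_pos: [0.6206, 0.0816, 0.0517]
eef_rot: [-0.001, 0.766, 0.643, -0.001]
wrist_force: [-10.4, -1.2, 15.6]
opening: 0.501
grasp_force: 63.7
```

move_arm(
  plan=[0, 0, 0.025, 0, 0, 0, 0.007, 0.04, 0.025, 0, 0, 0, 0.014, 0.08, 0.025, 0, 0, 0, 0.014, 0.08, 0.025, 0, 0, 0, 0.014, 0.08, 0.025, 0, 0, 0],
)

```text
time_s: 14.12
eef_pos: [0.6222, 0.0835, 0.0519]
eef_rot: [0.0, 0.766, 0.642, -0.001]
wrist_force: [-5.5, -7.4, 4.6]
opening: 0.509
grasp_force: 62.4
```

move_arm(
  plan=[0.024, 0.016, 0, 0, 0, 0, 0.046, 0.032, 0, 0, 0, 0, 0.046, 0.032, 0, 0, 0, 0, 0.046, 0.032, 0, 0, 0, 0],
)

```text
time_s: 14.62
eef_pos: [0.6223, 0.0835, 0.0519]
eef_rot: [-0.001, 0.766, 0.642, -0.004]
wrist_force: [-15.0, -14.4, 12.9]
opening: 0.51
grasp_force: 63.5
```

Run:
```python
from h import *
F=[];P=[]
w=cam('wrist');s=cam('side');t=cam('top')
o=ctrl.get_obs(); f=o['wrist_force']; b=np.array([[.985,-.1736],[.1736,.985]])
print('F base',b@f[:2],f[2],'P',b@(np.array(o['eef_pos'][:2])-[.5708,-.0128])*1000,o['eef_pos'][2],yawdeg()[0],o['torque'],o['time_s'])
T=cv2.resize(t['bgr'][195:235,230:290],(380,216),interpolation=cv2.INTER_CUBIC)
S=cv2.resize(s['bgr'][140:240,195:295],(380,384),interpolation=cv2.INTER_CUBIC)
W=cv2.resize(w['bgr'][90:310,130:410],(420,330))
L=np.zeros((600,420,3),np.uint8);L[:330]=W
cv2.imwrite('pics/w6.png',np.hstack([L,np.vstack([S,T])]))
```

```text
F base [-11.49737862 -16.91901094] 13.498514686915325 P [ 33.9650197  103.81419035] 0.051882654983185755 -10.052487125265875 [-2.22799143  2.33594277 -0.14694877] 14.775
```

View pics/w6.png

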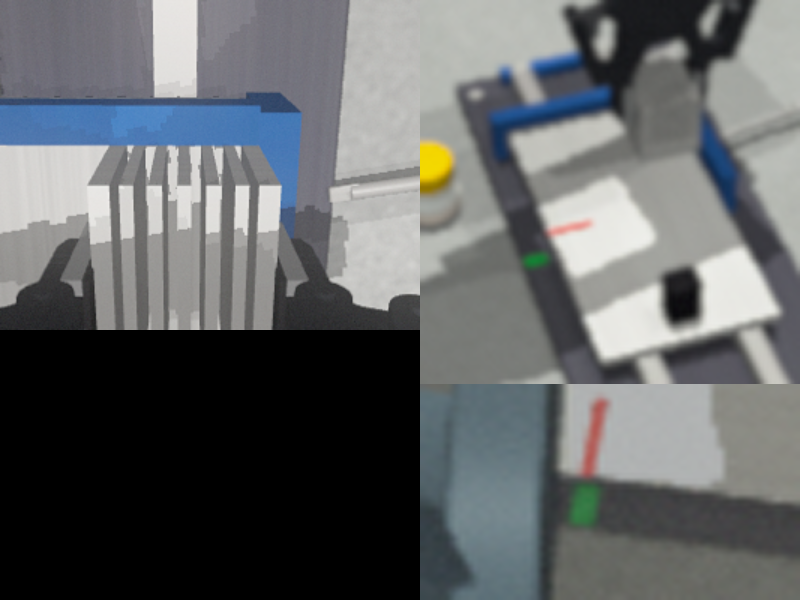

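Run:
```python
from h import *
z=[]
for i in range(4):
    r=yawdeg()[1]; z.append(r[:,2]); cam('top') 
z=np.mean(z,0); e=np.cross(z,[0,0,-1]); print('correction rotvec world',e.round(4),'z',z.round(4))
o=ctrl.get_obs();print(o['wrist_force'],o['torque'])
```

```text
correction rotvec world [ 0.0045 -0.0073  0.    ] z [-0.0073 -0.0045 -1.    ]
[-14.34362569 -13.82426224  13.80750504] [-2.22821604  2.34311235 -0.18269123]
```

move_arm(
  plan=[-0.002, -0.006, 0, 0.004, -0.006, 0, -0.003, -0.014, 0, 0.007, -0.011, 0, -0.003, -0.014, 0, 0.007, -0.011, 0, -0.003, -0.014, 0, 0.007, -0.011, 0, -0.003, -0.014, 0, 0.007, -0.011, 0],
)

```text
time_s: 15.6
eef_pos: [0.6222, 0.0835, 0.0517]
eef_rot: [-0.0, 0.766, 0.643, 0.003]
wrist_force: [-11.9, -11.1, 11.9]
opening: 0.508
grasp_force: 63.2
```

Run:
```python
from h import *
z=[];f=[];p=[]
for i in range(6):
    t=cam('top'); o=ctrl.get_obs(); z.append(yawdeg()[1][:,2]); f.append(o['wrist_force']);p.append(o['eef_pos'])
b=np.array([[.985,-.1736],[.1736,.985]]);f=np.mean(f,0)
print('z',np.mean(z,0).round(4),'F base',(b@f[:2]).round(1),f[2].round(1),'P',np.mean(p,0),np.std(p,0),yawdeg()[0],o['grasp_force'],o['opening'],o['torque'])
hsv=cv2.cvtColor(t['bgr'],cv2.COLOR_BGR2HSV)
for lo,hi in(((0,100,60),(8,255,255)),((45,100,50),(85,255,255))):
    m=cv2.inRange(hsv,lo,hi); m[:200]=0; m[250:]=0; k,l,st,ce=cv2.connectedComponentsWithStats(m); print(st[1:],ce[1:])
```

```text
z [ 0.0039  0.0034 -1.    ] F base [-10.3 -13.2] 11.7 P [0.62221875 0.08353901 0.05173256] [1.99478664e-05 1.67952512e-05 1.87958494e-05] -10.02827433121596 63.17425489425659 0.5056577788074834 [-2.00569041  2.52874158 -0.09739372]
[[256 200   3  12  15]] [[256.8        204.93333333]]
[[254 214   4   7  26]] [[255.5 217. ]]
```

```bash
cat > m.py <<'E'
from h import *
def meas(img,t,sc,off):
    f=img.astype(float); B,G,Rr=f[...,0],f[...,1],f[...,2]
    out=[]
    for wgt,z in((np.clip(Rr-np.maximum(G,B)-20,0,None),.035),(np.clip(G-np.maximum(Rr,B)-20,0,None),.012)):
        yy,xx=np.mgrid[:img.shape[0],:img.shape[1]]; X=(xx+.5)/sc-.5+off[0]; Y=(yy+.5)/sc-.5+off[1]
        wgt=wgt*((X>248)&(X<264)&(Y>195)&(Y<224)); 
        p=[(wgt*X).sum()/wgt.sum(),(wgt*Y).sum()/wgt.sum()]
        e=(ray(t,p,z)[0,:2]-[.5708,-.0128])*1000; out.append((np.round(p,2),(.1745*e[0]+.9847*e[1]).round(2)))
    return out
t=cam('top')
print('now',meas(t['bgr'],t,1,(0,0))); print('then',meas(cv2.imread('pics/t2.png'),t,3.2,(160,120)))
E
python3 m.py
```

```text
now [(array([256.93, 204.65]), np.float64(30.77)), (array([255.51, 217.01]), np.float64(29.94))]
then [(array([256.78, 207.64]), np.float64(30.11)), (array([255.5 , 216.96]), np.float64(29.98))]
```

move_arm(
  plan=[0, 0, 0.008, -0.002, 0.002, 0, 0, 0, 0.016, -0.003, 0.004, 0, 0, 0, 0.016, -0.003, 0.004, 0, 0, 0, 0.016, -0.003, 0.004, 0],
)

```text
time_s: 16.45
eef_pos: [0.6222, 0.0835, 0.0518]
eef_rot: [-0.0, 0.766, 0.643, 0.0]
wrist_force: [-11.0, -11.2, 6.4]
opening: 0.508
grasp_force: 62.6
```

```bash
python3 m.py; python3 -c "
from h import *
o=ctrl.get_obs();print(o['wrist_force'],o['eef_pos'],yawdeg()[1][:,2])"
```

```text
now [(array([256.95, 204.6 ]), np.float64(30.76)), (array([255.49, 217.06]), np.float64(29.97))]
then [(array([256.78, 207.64]), np.float64(30.11)), (array([255.5 , 216.96]), np.float64(29.98))]
[-10.48194531 -11.52061154   6.09495778] [0.6221968  0.08348014 0.05177209] [ 1.03438232e-04  5.00126734e-04 -9.99999870e-01]
```

move_arm(
  plan=[0.006, -0.001, 0.008, 0, 0, 0, 0.014, -0.003, 0.014, 0, 0, 0, 0.014, -0.003, 0.014, 0, 0, 0, 0.014, -0.003, 0.014, 0, 0, 0, 0.014, -0.003, 0.014, 0, 0, 0],
)

```text
time_s: 17.12
eef_pos: [0.6222, 0.0835, 0.0518]
eef_rot: [-0.001, 0.766, 0.642, -0.0]
wrist_force: [-10.4, -11.4, 3.6]
opening: 0.504
grasp_force: 62.3
```

```bash
python3 m.py; python3 -c "
from h import *
o=ctrl.get_obs();f=o['wrist_force'];print(f,f[0]*.985-f[1]*.1736,f[0]*.1736+f[1]*.985,o['eef_pos'],yawdeg()[1][:,2],yawdeg()[0])"
```

```text
now [(array([256.95, 204.61]), np.float64(30.75)), (array([255.51, 217.07]), np.float64(29.92))]
then [(array([256.78, 207.64]), np.float64(30.11)), (array([255.5 , 216.96]), np.float64(29.98))]
[-11.35149205 -10.81880037   4.05945034] -9.303075926771267 -12.627137386073619 [0.6222134  0.08350656 0.05180697] [-1.38344160e-03  7.11719803e-04 -9.99998790e-01] -10.04218044801212
```

```bash
python3 -c "
from h import *
print(ctrl.hand_in())"
```

```text
the job is handed in; nothing more can be done
None
```

I handed the job in with the carrier in the station detent (pointer within about 0.8 mm of the green mark) and the heat sink held pressed at about 9 N on the back fence and 13 N on the end fence; no verdict came back, and I moved none of the three bystanders.

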